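# Pack the miniature writing desk under the cantilever tray

## Robot

A 7-joint arm with a two-finger parallel gripper is mounted at the origin on the work surface. World frame = base frame: x ahead of the robot, y to its left, z up, the work surface at z = 0. Lengths are in m, angles in rad, forces in N, time in s.
With the tool pointing down it reaches from about 0.425 to 0.925 m from the base axis. Payload 6.8 kg.
Tool frame: the origin (TCP) lies midway between the tips of the shut fingers; the grasp point (between the pads) lies 19 mm behind it (manip.tcp_to_grasp is the distance from the TCP to the grasp point, in m); z points along the fingers, y is the line along which they close (so a half turn about z gives the same grasp; the last joint's range is limited). The gripper opens to 88 mm and grips with 3 to 60 N. Pads are 20 mm wide; open, the fingers measure 115 mm over their backs; the gripper's body (75 mm by 178 mm) begins 61 mm behind the grasp point.
Start: joints at [-1.433, 0.477, 0.022, 1.555, -0.011, 1.109, -0.083], TCP at [0.164, 0.655, 0.223] pointing down, gripper open.
Joint ranges: [-2.96, 2.96], [-0.34, 2.1], [-1.41, 1.46], [0.24, 2.44], [-1.37, 4.51], [0.17, 1.92], [-2.96, 2.96]. Speed limits (rad/s): [2.39, 2.39, 3.14, 3.14, 3.14, 3.14, 3.14].

## Interface

Orientations are given as a unit quaternion [x, y, z, w].
In Python, from rig import manip gives the robot as it stands.
- The arm moves only by the shell command python3 -m crank 'ROWS' [FORCE]. ROWS is JSON, a list of rows, each a list of 3 entries, a list of its own where there are three numbers: the shift along the tool's x, y, z in cm, then the turn about the tool's z in degrees, then the finger opening in cm, from 0 to 8.78. A call has 1 to 20 rows; each row shifts and turns the commanded pose from where the row before left it, along the tool's axes as they then stand; what a row does not reach is not made up. A row lasts 1/12 s, in which the tool goes at most 41.7 mm and 7.16 degrees, less where a joint would pass 70% of its speed; a pose out of reach is approached as far as the arm can. A call with a gripper value outside its range is refused whole. The fingers move at their own pace and stop on an object; FORCE is the grip in N (left out, the last holds). Time passes only in rows, so rows that do not move let the fingers close. It gives the time, the measured TCP pose, the force, the opening and the grip force at its end, in the units of the state.
- manip.sense(): the state, without advancing time (a new reading comes with each control period).
- manip.grab_frame(name): name is "side" or "top"; returns a dict with "image" (384x512x3 uint8, red, green, blue), "intrinsics" (3x3 intrinsics, pixels), "world_from_camera" (4x4, takes a point from camera to world coordinates). Camera axes: x right, y down, z forward; pixel columns grow to the right and rows downward; lengths in m; the calibration is good to about 2 mm. A picture is of the moment at which its call begins. There is no depth.
- manip.hand_in(): hands the job in; it is judged then, once.
The state is a dict: "time_s": time; "joint_positions": joint angles; "joint_vel": joint speeds; "tau": joint torques, N m; "position": TCP position; "tool_rot": TCP orientation; "ft_force": force on the tool from outside, world axes, zero at the start; "ft_torque": the same for the moment, N m; "grip_width": finger opening in m; "gripper_force": force on a finger pad.
Only numpy, scipy, OpenCV 4.12 (cv2) and the standard library are available. Lean on these libraries where they do the work, as an engineer would, in place of code of your own. Each camera call takes 0.05 s, during which the arm holds its last target. There are 200 camera calls.

## Task

Put the walnut writing desk away in the wooden cantilever box: lift the box's top tray by its handle and swing it fully back, stand the desk upright on the cork pad in the free bay underneath without dropping it in, then lower the tray by its handle until it is fully shut. Move the tray smoothly and never let it fall, keep the teapot and the clock standing in it, and leave the chair, the vase, the pin vise and the chest of drawers in the other bay undisturbed.

Things in the scene. Friction and masses are not known exactly. Their poses are not given: they have to be found in the camera images.
- cbox: Fixed birch box 132 (x) x 244 (y) mm, front to -x; yaw up to 0.25. Origin: centre of its underside, on the table. Walls and floor 6 mm, rim 76 mm above the table. A 6 mm divider in the plane y = 0 (top at 64 mm) makes two bays, each 120 (x) x 113 (y) mm inside, centred at y = +59.5 and -59.5 mm: one holds the chest, the free one the cork pad. The tray covers both and swings back to +x.
- link (a joint): Angle q of the steel strips on the box's ends that carry the tray: 0 = shut, 2.18 = fully back on its stop. The tray stays level and unturned; each point moves in the box's x-z plane by dx = 0.086 (1 - cos q) + 0.040 sin q, dz = 0.086 sin q - 0.040 (1 - cos q) (m): up 55 mm at q = 1.14, ending 168 mm back, 7 mm up. Free pivots: let go midway it falls; limit 4 rad/s.
- tray_handle (a point): Middle of the tray's wooden handle bar: 12 mm thick (box x), 14 mm high, 100 mm long (box y), between two uprights. Shut: at x = 0, y = 0, z = 148 mm in the box's frame. The tray (0.32 kg, 132 x 244 mm, 35 mm high, underside on the box's rim when shut) has its inner floor 67 mm below this point; nothing stands under the bar between the uprights. Axes as the box.
- pad: Cork pad 110 (x) x 104 (y) x 4 mm lying loose on the floor of the free bay, under the tray. Origin: centre of its underside, 6 mm above the table; axes as the box.
- desk: Walnut pedestal writing desk, 46 mm deep (x) x 92 mm wide (y) x 62 mm high, 0.06 to 0.13 kg; stands on the table. Knee hole in the front (-x). Below the flat top is an 18 mm deep edge (top and apron, flush within 0.5 mm): pinch it there across its depth, at the middle. Origin: centre of its underside. On the pad its top is 4 mm below the box's rim.
- chest: Chest of drawers, medium brown wood, 46 x 86 x 64 mm, already standing in the other bay, under the tray. Origin: centre of its underside.
- teapot: Silver teapot miniature, belly 28 mm across, 42 mm from handle to spout, 27 mm high, standing loose in one end of the tray. Origin: centre of its underside.
- clock: Wooden mantel clock miniature, 16 x 32 x 27 mm, standing loose in the other end of the tray. Origin: centre of its underside.
- chair: Dark wooden dollhouse chair, 38 x 38 x 80 mm, in front of the writing desk, about 95 mm from its centre. Origin: centre of its underside.
- vase: Blue ceramic vase, 36 mm in diameter, 56 mm high, standing behind the writing desk, about 95 mm from its centre. Origin: centre of its underside.
- pin_vise: Steel pin vise (hand drill holder), 90 mm long, 9 mm thick, lying on the table to the left of the box. Origin: underside of its middle.

How it is judged:
By the outcome, as a careful person would: the job done as asked, in the order asked, and still so for the second after the job is handed in, with the robot touching nothing.
It also fails if it takes over 67 s, if anything falls off the work surface, if the arm or the gripper's body presses on something with over 40 N, if the wrist force passes 120 N, or if a joint passes its speed limit or range.

## Working session

There is one attempt and no reset: what is moved stays moved. The work goes in short steps, Python scripts to look and compute and a shell command to move; the robot and the scene stay as the last step left them, time stands still between calls to the robot, and variables do not carry over. Pictures are saved under pics/ and viewed, at most 10 in all, crops included, and the job is handed in when it is done.

```bash
ls; mkdir -p pics
python3 - <<'E'
from rig import manip
import cv2,numpy as np
print({k:np.round(v,3) for k,v in manip.sense().items()}, manip.tcp_to_grasp)
for n in("side","top"):
    f=manip.grab_frame(n); cv2.imwrite(f"pics/{n}0.png",cv2.cvtColor(f["image"],cv2.COLOR_RGB2BGR)); np.savez(f"{n}0.npz",**f)
    print(n,f["intrinsics"].round(1).tolist(),f["world_from_camera"].round(3).tolist())
E
```

```text
pics
{'time_s': np.float64(0.0), 'joint_positions': array([-1.433,  0.478,  0.022,  1.556, -0.011,  1.109, -0.083]), 'joint_vel': array([-0.002,  0.   , -0.001,  0.001,  0.   , -0.002, -0.001]), 'tau': array([-0.0000e+00, -5.8286e+01,  1.5340e+00, -2.7260e+01, -5.4000e-02,
        1.7000e-02,  0.0000e+00]), 'position': array([0.164, 0.654, 0.222]), 'tool_rot': array([ 0.123,  0.992, -0.001, -0.   ]), 'ft_force': array([-0.501, -0.339,  0.088]), 'ft_torque': array([-0.012,  0.011,  0.025]), 'gripper_force': np.float64(0.0), 'grip_width': np.float64(0.088)} 0.0187
side [[381.1, 0.0, 250.6], [0.0, 381.1, 191.6], [0.0, 0.0, 1.0]] [[0.853, -0.336, 0.4, 0.113], [-0.522, -0.54, 0.661, -0.604], [-0.006, -0.772, -0.636, 0.746], [0.0, 0.0, 0.0, 1.0]]
top [[360.5, 0.0, 262.0], [0.0, 360.5, 190.9], [0.0, 0.0, 1.0]] [[0.015, -0.978, 0.209, 0.336], [-1.0, -0.016, -0.001, 0.049], [0.004, -0.209, -0.978, 0.941], [0.0, 0.0, 0.0, 1.0]]
```

View pics/side0.png

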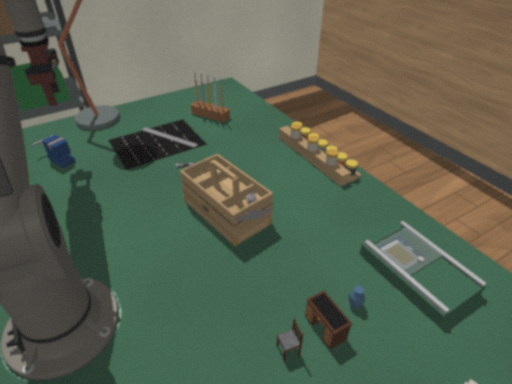

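View pics/top0.png

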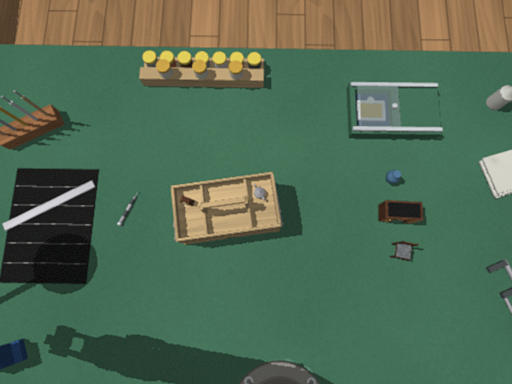

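The side view shows the box at about (226,197) with the desk at (328,318), chair at (290,340) and vase at (357,297). The top view shows the box at (227,208), handle bar at about (223,203), desk at (401,211). Next is one zoomed composite so I can read the corners.

```bash
cat > h.py <<'E'
import numpy as np,cv2
from scipy.optimize import least_squares
def load(n,t=0):
    f=np.load(f"{n}{t}.npz"); return f
def ray(f,p):
    T=f["world_from_camera"];d=T[:3,:3]@np.linalg.solve(f["intrinsics"],[p[0],p[1],1]);return T[:3,3],d
def atz(f,p,z):
    o,d=ray(f,p);return o+d*(z-o[2])/d[2]
def proj(f,P):
    T=np.linalg.inv(f["world_from_camera"]);c=np.atleast_2d(P)@T[:3,:3].T+T[:3,3];q=c@f["intrinsics"].T;return q[:,:2]/q[:,2:]
def tri(fs,ps):
    A=np.zeros((3,3));b=np.zeros(3)
    for f,p in zip(fs,ps):
        o,d=ray(f,p);d=d/np.linalg.norm(d);M=np.eye(3)-np.outer(d,d);A+=M;b+=M@o
    return np.linalg.solve(A,b)
def crop(f,x,y,w,h,s):
    im=cv2.cvtColor(f["image"],cv2.COLOR_RGB2BGR)[y:y+h,x:x+w]
    im=cv2.resize(im,None,fx=s,fy=s,interpolation=cv2.INTER_CUBIC)
    for k in range(0,w,10): cv2.putText(im,str(x+k),(k*s,8),0,.3,(255,255,255),1); cv2.line(im,(k*s,0),(k*s,3),(255,255,255),1)
    for k in range(10,h,10): cv2.putText(im,str(y+k),(0,k*s+3),0,.3,(255,255,255),1)
    return cv2.convertScaleAbs(im,alpha=1.4,beta=20)
E
python3 - <<'E'
from h import *
t,s=load("top"),load("side")
a=np.hstack([crop(t,165,165,130,95,3),crop(s,170,145,130,95,3)])
b=np.hstack([crop(t,365,160,78,57*2//1-10,5) if 0 else crop(t,365,160,78,62,5),crop(s,296,280,78,62,5)])
w=780;cv2.imwrite("pics/z1.png",np.vstack([a[:,:w],b[:,:w]])[:600])
E
```

```text
(no output)
```

View pics/z1.png

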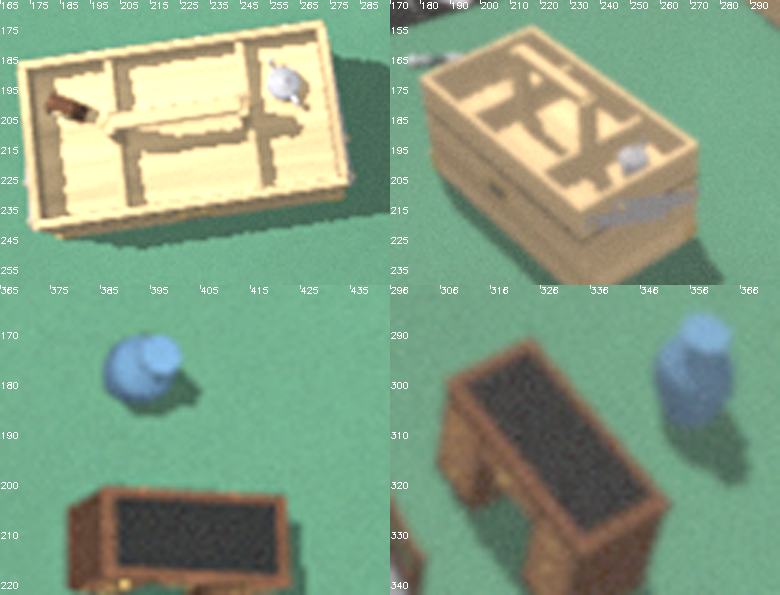

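The composite shows the tray rim, bar and desk-top corners clearly, each in both views. Fitting the box and desk poses to those corners jointly.

Run:
```python
from h import *
t,s=load("top"),load("side")
c=lambda L,x,y,k,oy=0,ox=0:[(x+(a-ox)/k,y+(b-oy)/k) for a,b in L]
# order BL(+x+y) BR(+x-y) FR(-x-y) FL(-x+y)
bt=c([(18,65),(325,22),(349,183),(32,230)],165,165,3); bs=c([(533,27),(697,145),(583,213),(422,78)],170,145,3,0,390)
dt=c([(103,487),(285,495),(290,587),(102,580)],365,160,5,285); ds=c([(533,340),(667,502),(582,553),(447,378)],296,280,5,285,390)
def fit(pt,ps,L,W):
    q=np.array([[L,W],[L,-W],[-L,-W],[-L,W]])/2
    def P(v):
        C,S=np.cos(v[3]),np.sin(v[3]);return np.c_[q@np.array([[C,-S],[S,C]]).T+v[:2],np.full(4,v[2])]
    r=lambda v:np.r_[(proj(t,P(v))-pt).ravel(),(proj(s,P(v))-ps).ravel()]
    m=np.mean([atz(t,p,.1) for p in pt],0)
    o=least_squares(r,[m[0],m[1],.1,0]); print(o.x.round(4),"rms px",np.sqrt(np.mean(o.fun**2)).round(2));print([tri([t,s],z).round(3).tolist() for z in zip(pt,ps)]); return o.x
b=fit(bt,bs,.132,.244); d=fit(dt,ds,.046,.092)
# handle by known ends in both views
hl=tri([t,s],[c([(110,121)],165,165,3)[0],c([(520,48)],170,145,3,0,390)[0]]);hr=tri([t,s],[c([(246,104)],165,165,3)[0],c([(588,100)],170,145,3,0,390)[0]])
print("bar ends",hl.round(3),hr.round(3),(hl+hr)/2)
for n,p,z in(("vase",((495-340)/1,0),0),):pass
print("vase top",tri([t,s],[c([(160,354)],365,160,5,285)[0],c([(708,333)],296,280,5,285,390)[0]]).round(3))
print("teapot",tri([t,s],[c([(285,82)],165,165,3)[0],c([(632,155)],170,145,3,0,390)[0]]).round(3),"yaw tool now")
from scipy.spatial.transform import Rotation as R
from rig import manip
print(R.from_quat(manip.sense()["tool_rot"]).as_matrix().round(3))
```

```text
[0.4768 0.1329 0.1068 0.1581] rms px 0.42
[[0.522, 0.263, 0.107], [0.559, 0.022, 0.109], [0.432, 0.002, 0.106], [0.393, 0.244, 0.106]]
[ 0.4805 -0.3041  0.0593 -0.044 ] rms px 0.54
[[0.505, -0.261, 0.058], [0.501, -0.35, 0.059], [0.456, -0.349, 0.06], [0.46, -0.257, 0.06]]
bar ends [0.47  0.182 0.149] [0.484 0.081 0.149] [0.47729457 0.1316441  0.14940777]
vase top [ 0.576 -0.295  0.052]
teapot [0.512 0.053 0.096] yaw tool now
[[-0.97   0.243 -0.   ]
 [ 0.243  0.97  -0.002]
 [-0.    -0.002 -1.   ]]
```

The fit is good (0.4 px rms). Heights read about 4 mm low against 111/62 mm, which is close to the calibration's accuracy. The handle is at about (0.477, 0.132), box yaw 0.158, and the tool must turn about +67°. Moving above the handle.

```bash
cat > goal.py <<'E'
# python3 goal.py x y z yaw(tool y dir, rad): remaining shift in tool axes (cm) and turn (deg)
import sys,numpy as np
from rig import manip
from scipy.spatial.transform import Rotation as R
g=np.array([float(a) for a in sys.argv[1:]]);s=manip.sense();M=R.from_quat(s["tool_rot"]).as_matrix()
y=np.arctan2(M[1,1],M[0,1]);d=(y-g[3]+np.pi/2)%np.pi-np.pi/2
print("t",round(s["time_s"],2),"pos",np.round(s["position"],4),"yaw",round(y,3),"F",np.round(s["ft_force"],1),"grip",round(s["grip_width"],4),round(s["gripper_force"],1))
print("shift cm",np.round(M.T@(g[:3]-s["position"])*100,2),"turn deg",round(np.degrees(d),1),"tilt",M[:,2].round(3))
E
python3 -m crank '[[[-2.7,-2.7,0.2],0,5],[[-2.7,-2.7,0.2],0,5],[[-2.7,-2.7,0.2],0,5],[[-2.7,-2.7,0.2],0,5],[[-2.7,-2.7,0.2],0,5],[[-2.7,-2.7,0.2],0,5],[[-2.7,-2.7,0.2],0,5],[[-2.7,-2.7,0.2],0,5],[[-2.7,-2.7,0.2],0,5],[[-2.7,-2.7,0.2],0,5],[[-2.7,-2.7,0.2],0,5],[[-2.7,-2.7,0.2],0,5],[[-2.7,-2.7,0.2],0,5],[[-2.7,-2.7,0.2],0,5],[[-2.7,-2.7,0.2],0,5],[[-2.7,-2.7,0.2],0,5]]' 20
python3 -m crank '[[[0,0,0],7,5],[[0,0,0],7,5],[[0,0,0],7,5],[[0,0,0],7,5],[[0,0,0],7,5],[[0,0,0],7,5],[[0,0,0],7,5],[[0,0,0],7,5],[[0,0,0],7,5],[[0,0,0],4,5],[[0,0,0],0,5],[[0,0,0],0,5]]'
python3 goal.py 0.477 0.132 0.19 0.158
```

```text
time_s: 1.43
position: [0.4785, 0.1288, 0.1905]
tool_rot: [0.123, 0.992, 0.0, -0.0]
ft_force: [0.7, 0.3, 0.1]
grip_width: 0.0502
gripper_force: 0.0
time_s: 2.43
position: [0.4779, 0.1306, 0.1905]
tool_rot: [0.649, 0.761, -0.0, -0.0]
ft_force: [0.2, 0.3, 0.4]
grip_width: 0.0496
gripper_force: 0.0
t 2.43 pos [0.4779 0.1306 0.1905] yaw 0.158 F [0.2 0.3 0.4] grip 0.0496 0.0
shift cm [ 0.15 -0.07  0.05] turn deg 0.0 tilt [-0. -0. -1.]
```

```bash
python3 -m crank '[[[0.1,0,1],0,5],[[0,0,1.2],0,5],[[0,0,1.2],0,5],[[0,0,1],0,5],[[0,0,1],0,5],[[0,0,0.7],0,5],[[0,0,0],0,5]]'
python3 -m crank '[[[0,0,0],0,2.5],[[0,0,0],0,2.5],[[0,0,0],0,2.5]]'
python3 -m crank '[[[0,0,0],0,1],[[0,0,0],0,1],[[0,0,0],0,1],[[0,0,0],0,1],[[0,0,0],0,1],[[0,0,0],0,1]]' 20
python3 - <<'E'
from h import *
from rig import manip
f={n:manip.grab_frame(n) for n in("top","side")}
for n in f: np.savez(n+"1.npz",**f[n])
cv2.imwrite("pics/z2.png",np.hstack([crop(f["top"],165,140,130,120,3),crop(f["side"],170,120,130,120,3)]))
E
python3 goal.py 0.477 0.132 0.129 0.158
```

```text
time_s: 3.02
position: [0.477, 0.1312, 0.128]
tool_rot: [0.65, 0.76, -0.001, -0.0]
ft_force: [0.2, -0.3, -0.6]
grip_width: 0.0501
gripper_force: 0.0
time_s: 3.27
position: [0.4784, 0.1317, 0.1302]
tool_rot: [0.65, 0.76, 0.001, 0.0]
ft_force: [-0.0, 0.3, 0.0]
grip_width: 0.0336
gripper_force: 0.0
time_s: 3.77
position: [0.4774, 0.1315, 0.1297]
tool_rot: [0.65, 0.76, -0.0, -0.0]
ft_force: [-4.4, -0.7, 5.2]
grip_width: 0.0118
gripper_force: 20.0
t 3.87 pos [0.4774 0.1315 0.1297] yaw 0.156 F [-4.1 -0.7  5.9] grip 0.0119 20.0
shift cm [ 0.05 -0.03  0.07] turn deg -0.1 tilt [-0.001  0.    -1.   ]
```

View pics/z2.png

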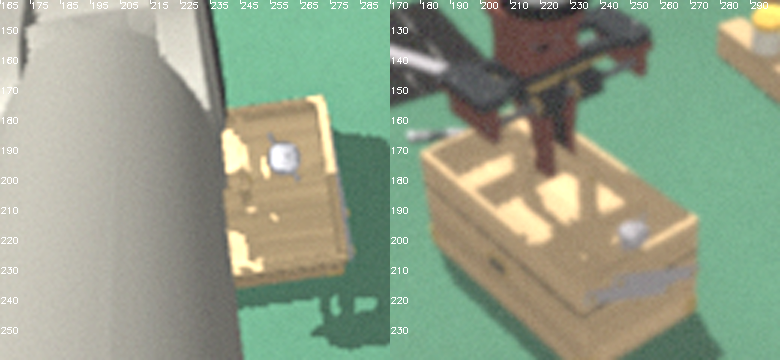

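The top view (arm across it) shows the teapot standing at about (260,192). The side view shows the fingers on the bar at about (222,170). Width is 11.8 mm, so the bar is held. Working out the arc increments now.

Run:
```python
import numpy as np
q=2.18*(1-np.cos(np.pi*np.arange(41)/40))/2
x=np.round(100*(.086*(1-np.cos(q))+.04*np.sin(q)),2);z=np.round(100*(.086*np.sin(q)-.04*(1-np.cos(q))),2)
r=np.c_[np.diff(x),-np.diff(z)].round(2)
for k in(0,20):print(",".join(f"[[0,{a:g},{b:g}],0,1]" for a,b in r[k:k+20]))
```

```text
[[0,0.01,-0.03],0,1],[[0,0.04,-0.09],0,1],[[0,0.07,-0.14],0,1],[[0,0.11,-0.19],0,1],[[0,0.13,-0.25],0,1],[[0,0.17,-0.29],0,1],[[0,0.22,-0.33],0,1],[[0,0.26,-0.37],0,1],[[0,0.31,-0.39],0,1],[[0,0.37,-0.42],0,1],[[0,0.42,-0.42],0,1],[[0,0.48,-0.42],0,1],[[0,0.54,-0.41],0,1],[[0,0.59,-0.38],0,1],[[0,0.65,-0.36],0,1],[[0,0.69,-0.31],0,1],[[0,0.74,-0.26],0,1],[[0,0.77,-0.2],0,1],[[0,0.79,-0.14],0,1],[[0,0.81,-0.07],0,1]
[[0,0.81,-0.01],0,1],[[0,0.8,0.07],0,1],[[0,0.79,0.13],0,1],[[0,0.75,0.2],0,1],[[0,0.72,0.24],0,1],[[0,0.68,0.3],0,1],[[0,0.63,0.33],0,1],[[0,0.57,0.36],0,1],[[0,0.51,0.37],0,1],[[0,0.46,0.38],0,1],[[0,0.4,0.38],0,1],[[0,0.35,0.36],0,1],[[0,0.29,0.35],0,1],[[0,0.25,0.31],0,1],[[0,0.2,0.27],0,1],[[0,0.16,0.24],0,1],[[0,0.11,0.18],0,1],[[0,0.09,0.14],0,1],[[0,0.05,0.08],0,1],[[0,0.01,0.03],0,1]
```

```bash
python3 -m crank '[[[0,0,-0.05],0,1],[[0,0.05,-0.1],0,1],[[0,0.05,-0.15],0,1],[[0,0.1,-0.2],0,1],[[0,0.15,-0.25],0,1],[[0,0.15,-0.3],0,1],[[0,0.2,-0.3],0,1]]' 25
python3 goal.py 0.484 0.133 0.143 0.158
```

```text
time_s: 4.45
position: [0.485, 0.1327, 0.1434]
tool_rot: [0.65, 0.76, -0.0, -0.0]
ft_force: [-1.9, 0.7, -3.5]
grip_width: 0.0116
gripper_force: 25.0
t 4.45 pos [0.485  0.1327 0.1434] yaw 0.156 F [-1.9  0.7 -3.5] grip 0.0116 25.0
shift cm [ 0.04 -0.09  0.04] turn deg -0.1 tilt [-0.  0. -1.]
```

```bash
python3 -m crank '[[[0,0.25,-0.35],0,1],[[0,0.3,-0.4],0,1],[[0,0.35,-0.4],0,1],[[0,0.4,-0.4],0,1],[[0,0.5,-0.45],0,1],[[0,0.55,-0.4],0,1],[[0,0.6,-0.4],0,1],[[0,0.65,-0.35],0,1],[[0,0.7,-0.3],0,1],[[0,0.75,-0.25],0,1],[[0,0.75,-0.2],0,1],[[0,0.8,-0.15],0,1],[[0,0.85,-0.05],0,1]]'
python3 goal.py 0.5575 0.1445 0.184 0.158
```

```text
time_s: 5.53
position: [0.5598, 0.1446, 0.1847]
tool_rot: [0.65, 0.76, 0.001, 0.0]
ft_force: [-0.6, 3.2, -0.6]
grip_width: 0.0115
gripper_force: 25.0
t 5.53 pos [0.5598 0.1446 0.1847] yaw 0.156 F [-0.6  3.2 -0.6] grip 0.0115 25.0
shift cm [ 0.03 -0.23  0.07] turn deg -0.1 tilt [ 0.001  0.001 -1.   ]
```

```bash
python3 -m crank '[[[0,0.8,0],0,1],[[0,0.8,0.05],0,1],[[0,0.8,0.15],0,1],[[0,0.75,0.2],0,1],[[0,0.7,0.25],0,1],[[0,0.7,0.3],0,1],[[0,0.65,0.35],0,1],[[0,0.55,0.35],0,1],[[0,0.5,0.35],0,1],[[0,0.45,0.4],0,1],[[0,0.4,0.4],0,1],[[0,0.35,0.35],0,1],[[0,0.3,0.35],0,1],[[0,0.25,0.3],0,1],[[0,0.2,0.25],0,1],[[0,0.15,0.25],0,1],[[0,0.1,0.2],0,1],[[0,0.1,0.15],0,1]]'
python3 goal.py 0.643 0.158 0.136 0.158
python3 -m crank '[[[0,0.05,0.1],0,1],[[0,0.05,0],0,1],[[0,0,0],0,1],[[0,0,0],0,1]]'
python3 goal.py 0.643 0.158 0.136 0.158
```

```text
time_s: 7.03
position: [0.6434, 0.1578, 0.1374]
tool_rot: [0.65, 0.76, 0.0, 0.0]
ft_force: [0.2, 3.2, 7.6]
grip_width: 0.0119
gripper_force: 25.0
t 7.03 pos [0.6434 0.1578 0.1374] yaw 0.156 F [0.2 3.2 7.6] grip 0.0119 25.0
shift cm [ 0.02 -0.03  0.14] turn deg -0.1 tilt [ 0.001  0.    -1.   ]
time_s: 7.37
position: [0.6434, 0.1578, 0.1374]
tool_rot: [0.65, 0.76, -0.0, -0.001]
ft_force: [-0.8, 3.2, 7.8]
grip_width: 0.0119
gripper_force: 25.0
t 7.37 pos [0.6434 0.1578 0.1374] yaw 0.156 F [-0.8  3.2  7.8] grip 0.0119 25.0
shift cm [ 0.02 -0.03  0.14] turn deg -0.1 tilt [-0.001  0.001 -1.   ]
```

The tray is on its stop. Releasing, rising, and travelling above the desk.

```bash
python3 -m crank '[[[0,0,0],0,2],[[0,0,0],0,4],[[0,0,0],0,4],[[0,0,0],0,4],[[0,0,0],0,4],[[0,0,-0.5],0,4],[[0,0,-1],0,4],[[0,0,-1.5],0,4],[[0,0,-2],0,4],[[0,0,-2],0,4]]'
python3 -m crank '[[[-1,-0.5,0],0,7],[[-2.1,-1.1,0],0,7],[[-3.1,-1.7,0],0,7],[[-3.1,-1.7,0],0,7],[[-3.1,-1.7,0],0,7],[[-3.1,-1.7,0],0,7],[[-3.1,-1.7,0],0,7],[[-3.1,-1.7,0],0,7],[[-3.1,-1.7,0],0,7],[[-3.1,-1.7,0],0,7],[[-3.1,-1.7,0],0,7],[[-3.1,-1.7,0],0,7],[[-3.1,-1.7,0],0,7],[[-3.1,-1.7,0],0,7],[[-2,-1,0],0,7],[[-1,-0.5,0],0,7]]'
python3 -m crank '[[[0,0,0],6,7],[[0,0,0],5.5,7],[[0,0,0],0,7],[[0,0,0],0,7]]'
python3 goal.py 0.4805 -0.304 0.034 -0.044
python3 - <<'E'
from h import *
from rig import manip
f={n:manip.grab_frame(n) for n in("top","side")}
for n in f: np.savez(n+"2.npz",**f[n])
a=np.hstack([crop(f["top"],165,130,130,115,3),crop(f["side"],170,120,130,115,3)])
b=crop(f["side"],250,230,156,62,5);b=np.pad(b,((0,0),(0,0),(0,0)))
cv2.imwrite("pics/z3.png",np.vstack([a[:290],crop(f["side"],260,240,130,100,3).repeat(1,1) if 0 else np.hstack([crop(f["top"],365,160,130,100,3),crop(f["side"],270,240,130,100,3)])]))
E
```

```text
time_s: 8.2
position: [0.6439, 0.1574, 0.2081]
tool_rot: [0.65, 0.76, -0.0, 0.0]
ft_force: [1.1, -0.5, 0.7]
grip_width: 0.0399
gripper_force: 0.0
time_s: 9.53
position: [0.4762, -0.3106, 0.2071]
tool_rot: [0.652, 0.758, -0.001, 0.0]
ft_force: [-0.2, 0.6, 1.2]
grip_width: 0.0701
gripper_force: 0.0
time_s: 9.87
position: [0.4791, -0.3058, 0.2065]
tool_rot: [0.722, 0.692, 0.0, -0.0]
ft_force: [0.7, 0.2, 0.0]
grip_width: 0.0701
gripper_force: 0.0
t 9.87 pos [ 0.4791 -0.3058  0.2065] yaw -0.041 F [0.7 0.2 0. ] grip 0.0701 0.0
shift cm [ 0.18  0.14 17.25] turn deg 0.2 tilt [-0.  0. -1.]
```

View pics/z3.png

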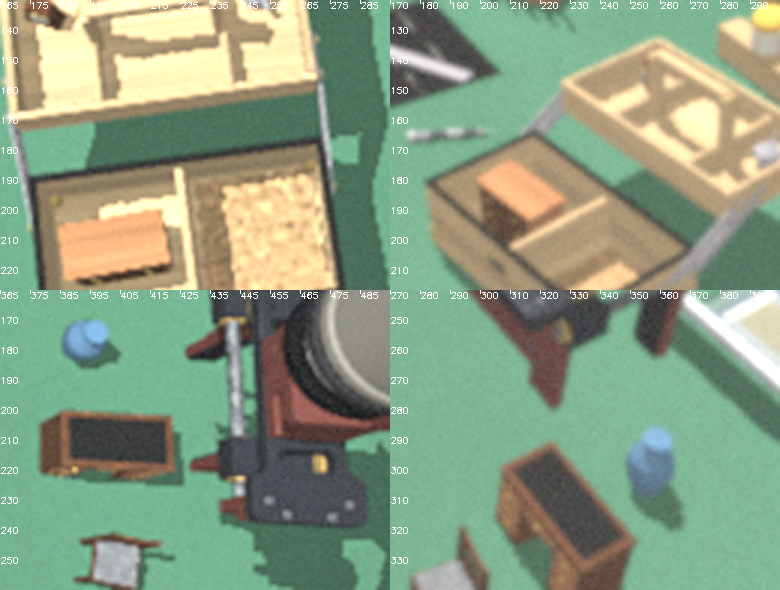

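The composite shows the tray back with the teapot and clock still standing. The chest is in the left (+y) bay at about (202,213) in the top view, and the cork pad is in the right (−y) bay at about (250,205). The gripper is above the desk, so going down.

```bash
python3 -m crank '[[[0.2,0.1,1],0,7],[[0,0,2],0,7],[[0,0,2.5],0,7],[[0,0,2.5],0,7],[[0,0,2.5],0,7],[[0,0,2],0,7],[[0,0,1.5],0,7],[[0,0,1],0,7],[[0,0,0],0,7],[[0,0,0],0,7]]'
python3 goal.py 0.4805 -0.304 0.034 -0.044
python3 - <<'E'
from h import *
from rig import manip
f={n:manip.grab_frame(n) for n in("top","side")}
a=np.hstack([crop(f["top"],365,160,78,100,5),crop(f["side"],285,240,78,100,5)])
cv2.imwrite("pics/z4.png",a)
E
```

```text
time_s: 10.8
position: [0.4798, -0.3045, 0.0564]
tool_rot: [0.723, 0.691, -0.0, -0.0]
ft_force: [-0.5, -1.3, 0.4]
grip_width: 0.07
gripper_force: 0.0
t 10.8 pos [ 0.4798 -0.3045  0.0564] yaw -0.045 F [-0.5 -1.3  0.4] grip 0.07 0.0
shift cm [0.05 0.07 2.24] turn deg -0.0 tilt [-0.001  0.    -1.   ]
```

View pics/z4.png

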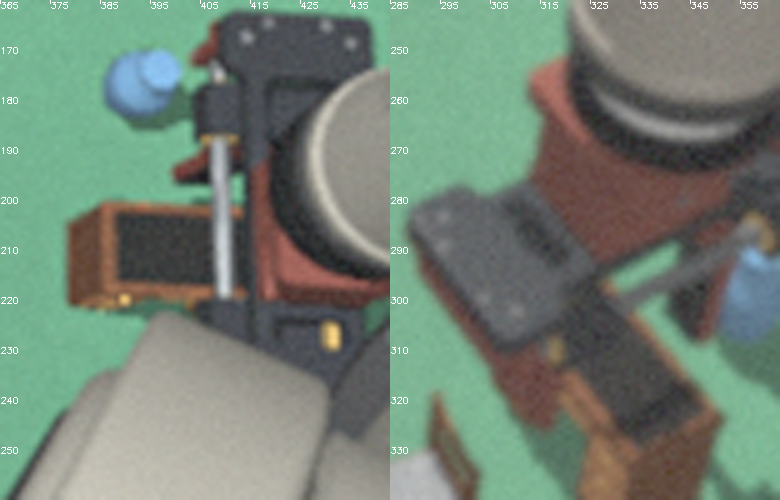

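The fingers straddle the desk's top edge front and back (side view about (318,320) and (352,305)), clear of the vase and chair. Lowering and pinching.

```bash
python3 -m crank '[[[0.05,0.05,0.8],0,7],[[0,0,0.8],0,7],[[0,0,0.6],0,7],[[0,0,0],0,6],[[0,0,0],0,5],[[0,0,0],0,4.8],[[0,0,0],0,4.4],[[0,0,0],0,4.4],[[0,0,0],0,4],[[0,0,0],0,4],[[0,0,0],0,4],[[0,0,0],0,4]]' 12
python3 goal.py 0.4805 -0.304 0.034 -0.044
python3 -m crank '[[[0,0,-0.2],0,4],[[0,0,-0.5],0,4],[[0,0,-0.8],0,4],[[0,0,-0.5],0,4],[[0,0,0],0,4],[[0,0,0],0,4]]'
python3 goal.py 0.4865 0.0742 0.19 0.157
```

```text
time_s: 11.9
position: [0.4807, -0.3043, 0.0348]
tool_rot: [0.723, 0.691, 0.0, 0.0]
ft_force: [0.5, -0.4, 1.2]
grip_width: 0.0459
gripper_force: 12.0
t 11.9 pos [ 0.4807 -0.3043  0.0348] yaw -0.045 F [ 0.5 -0.4  1.2] grip 0.0459 12.0
shift cm [ 0.03 -0.02  0.08] turn deg -0.1 tilt [ 0. -0. -1.]
time_s: 12.4
position: [0.4809, -0.3042, 0.0552]
tool_rot: [0.723, 0.691, 0.0, 0.0]
ft_force: [-0.6, 0.8, -1.0]
grip_width: 0.0462
gripper_force: 12.0
t 12.4 pos [ 0.4809 -0.3042  0.0552] yaw -0.045 F [-0.6  0.8 -1. ] grip 0.0462 12.0
shift cm [ 37.82  -1.13 -13.49] turn deg -11.6 tilt [ 0.001 -0.    -1.   ]
```

```bash
python3 -m crank '[[[0,0,-1],0,4],[[0,0,-2],0,4],[[0,0,-2],0,4],[[0,0,-2],0,4],[[0,0,-2],0,4],[[0,0,-1.5],0,4],[[0,0,-1],0,4],[[0,0,-0.5],0,4]]'
python3 -m crank '[[[0.6,0,0],0,4],[[1.5,0,0],0,4],[[2.5,-0.1,0],0,4],[[3,-0.1,0],0,4],[[3,-0.1,0],0,4],[[3,-0.1,0],0,4],[[3,-0.1,0],0,4],[[3,-0.1,0],0,4],[[3,-0.1,0],0,4],[[3,-0.1,0],0,4],[[3,-0.1,0],0,4],[[3,-0.1,0],0,4],[[2.7,-0.1,0],0,4],[[1.7,-0.1,0],0,4],[[0.8,0,0],0,4],[[0,0,0],-3,4],[[0,0,0],-4,4],[[0,0,0],-3,4],[[0,0,0],-1.6,4],[[0,0,0],0,4]]'
python3 -m crank '[[[0,0,0],0,4],[[0,0,0],0,4]]'
python3 goal.py 0.4865 0.0742 0.045 0.157
python3 - <<'E'
from h import *
from rig import manip
f={n:manip.grab_frame(n) for n in("top","side")}
for n in f: np.savez(n+"3.npz",**f[n])
a=np.hstack([crop(f["top"],165,110,130,150,3),crop(f["side"],180,110,130,150,3)])
cv2.imwrite("pics/z5.png",a)
E
```

```text
time_s: 13.07
position: [0.4809, -0.3045, 0.1763]
tool_rot: [0.723, 0.691, 0.0, 0.001]
ft_force: [-0.9, -0.1, -0.3]
grip_width: 0.0455
gripper_force: 12.0
time_s: 14.73
position: [0.4845, 0.0632, 0.174]
tool_rot: [0.649, 0.761, -0.001, -0.0]
ft_force: [-1.1, 0.4, -1.7]
grip_width: 0.0461
gripper_force: 12.0
time_s: 14.9
position: [0.4848, 0.0636, 0.1743]
tool_rot: [0.65, 0.76, -0.0, -0.0]
ft_force: [-0.0, -0.1, -1.2]
grip_width: 0.0461
gripper_force: 12.0
t 14.9 pos [0.4848 0.0636 0.1743] yaw 0.156 F [-0.  -0.1 -1.2] grip 0.0461 12.0
shift cm [ 1.03  0.34 12.93] turn deg -0.1 tilt [-0.001 -0.    -1.   ]
```

View pics/z5.png

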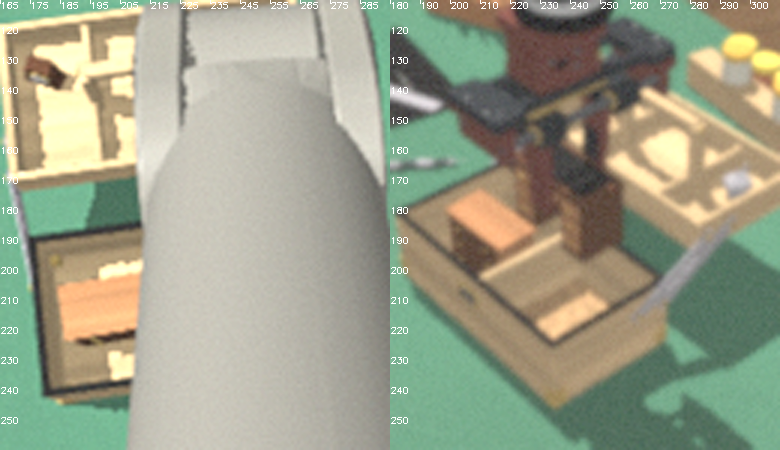

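The desk hangs level above the right bay (side view about (247,190)), with clock and teapot still standing. Correcting sideways, then lowering.

```bash
python3 -m crank '[[[0.5,0.2,0.5],0,4],[[0.5,0.15,1],0,4],[[0,0,1.5],0,4],[[0,0,1.5],0,4],[[0,0,1],0,4],[[0,0,0.5],0,4],[[0,0,0],0,4],[[0,0,0],0,4]]'
python3 goal.py 0.4865 0.0742 0.045 0.157
python3 - <<'E'
from h import *
from rig import manip
f={n:manip.grab_frame(n) for n in("top","side")}
for n in f: np.savez(n+"4.npz",**f[n])
# predicted rim corners and desk top corners overlay
s=f["side"];im=crop(s,190,140,110,110,5)
def dot(P,c):
    for p in proj(s,P): cv2.circle(im,tuple(int(v) for v in (p-[190,140])*5),3,c,-1)
C,S=np.cos(.157),np.sin(.157);Rm=np.array([[C,-S],[S,C]])
q=np.array([[.066,.122],[.066,-.122],[-.066,-.122],[-.066,.122]]);dot(np.c_[q@Rm.T+[.4772,.133],np.full(4,.073)],(0,0,255))
st=manip.sense()["position"];z=st[2]+.0275-.003
q=np.array([[.023,.046],[.023,-.046],[-.023,-.046],[-.023,.046]]);dot(np.c_[q@Rm.T+st[:2],np.full(4,z)],(255,0,0))
cv2.imwrite("pics/z6.png",im)
E
```

```text
time_s: 15.67
position: [0.4871, 0.0745, 0.1145]
tool_rot: [0.649, 0.76, -0.0, -0.0]
ft_force: [-0.1, -0.1, 0.1]
grip_width: 0.0455
gripper_force: 12.0
t 15.67 pos [0.4871 0.0745 0.1145] yaw 0.157 F [-0.1 -0.1  0.1] grip 0.0455 12.0
shift cm [-0.02 -0.06  6.95] turn deg 0.0 tilt [-0. -0. -1.]
```

View pics/z6.png

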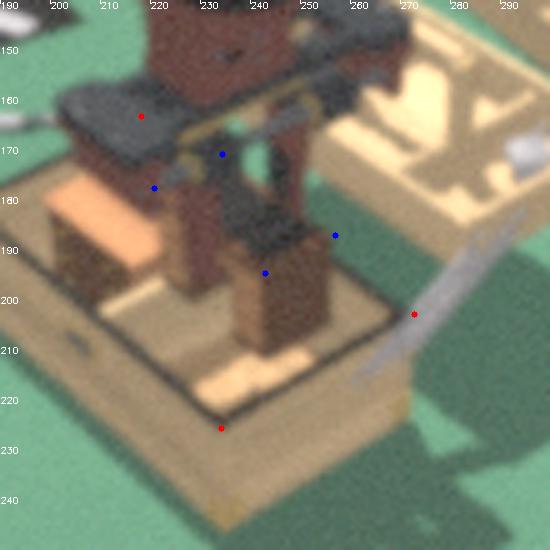

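The overlay shows the box corners (predicted at (232,225) and (271,202)) and the desk's right-hand top corners falling on the seen ones within about 2 px. The fit is safe against 10 mm of clearance, so lowering into the bay.

```bash
python3 -m crank '[[[0,-0.05,0.5],0,4],[[0,0,0.8],0,4],[[0,0,0.8],0,4],[[0,0,0.8],0,4],[[0,0,0.8],0,4],[[0,0,0.8],0,4],[[0,0,0.6],0,4],[[0,0,0.4],0,4],[[0,0,0.3],0,4],[[0,0,0],0,4],[[0,0,0],0,4]]'
python3 goal.py 0.4865 0.0742 0.045 0.157
```

```text
time_s: 16.68
position: [0.4866, 0.0743, 0.0567]
tool_rot: [0.649, 0.76, -0.0, 0.0]
ft_force: [-0.4, -0.9, -0.0]
grip_width: 0.0453
gripper_force: 12.0
t 16.68 pos [0.4866 0.0743 0.0567] yaw 0.157 F [-0.4 -0.9 -0. ] grip 0.0453 12.0
shift cm [-0.01 -0.01  1.17] turn deg 0.0 tilt [ 0. -0. -1.]
```

```bash
python3 -m crank '[[[0,0,0.2],0,4],[[0,0,0.2],0,4],[[0,0,0.2],0,4],[[0,0,0.1],0,4],[[0,0,0.1],0,4],[[0,0,0],0,4],[[0,0,0],0,4]]'
python3 -m crank '[[[0,0,0.1],0,4],[[0,0,0.1],0,4],[[0,0,0],0,4]]'
python3 -m crank '[[[0,0,0.1],0,4],[[0,0,0],0,4],[[0,0,0],0,4]]'
python3 -m crank '[[[0,0,0.1],0,4],[[0,0,0],0,4],[[0,0,0],0,4]]'
```

```text
time_s: 17.27
position: [0.4865, 0.0743, 0.0486]
tool_rot: [0.649, 0.76, -0.0, 0.0]
ft_force: [-0.1, -0.8, 0.4]
grip_width: 0.0461
gripper_force: 12.0
time_s: 17.52
position: [0.4864, 0.0743, 0.0465]
tool_rot: [0.649, 0.76, -0.0, -0.0]
ft_force: [0.3, 0.4, 0.2]
grip_width: 0.0461
gripper_force: 12.0
time_s: 17.77
position: [0.4865, 0.0744, 0.0456]
tool_rot: [0.649, 0.761, -0.0, -0.0]
ft_force: [0.4, 0.6, -0.8]
grip_width: 0.046
gripper_force: 12.0
time_s: 18.02
position: [0.4867, 0.0744, 0.0448]
tool_rot: [0.649, 0.761, 0.0, 0.0]
ft_force: [0.9, -0.4, 1.9]
grip_width: 0.0456
gripper_force: 12.0
```

```bash
python3 -m crank '[[[0,0,0.05],0,4],[[0,0,0],0,4],[[0,0,0],0,4],[[0,0,0],0,4]]'
```

```text
time_s: 18.35
position: [0.4869, 0.0744, 0.0446]
tool_rot: [0.649, 0.76, 0.0, 0.0]
ft_force: [-0.2, 0.7, 6.2]
grip_width: 0.0463
gripper_force: 12.0
```

Contact came at 0.0446, as predicted for the desk standing on the pad. Opening gently, rising and looking.

```bash
python3 -m crank '[[[0,0,0],0,4.8],[[0,0,0],0,5],[[0,0,0],0,5.5],[[0,0,0],0,6],[[0,0,0],0,6],[[0,0,0],0,6],[[0,0,-0.5],0,6],[[0,0,-1],0,6],[[0,0,-1.5],0,6],[[0,0,-2],0,6],[[0,0,-2],0,6],[[0,0,-2.5],0,6],[[0,0,-2.5],0,6],[[0,0,-2],0,6],[[0,0,-1.5],0,6],[[0,0,0],0,6]]'
python3 goal.py 0.6434 0.1578 0.2 0.157
```

```text
time_s: 19.68
position: [0.4884, 0.0746, 0.2029]
tool_rot: [0.65, 0.76, 0.003, 0.001]
ft_force: [0.4, 0.6, -0.1]
grip_width: 0.0599
gripper_force: 0.0
t 19.68 pos [0.4884 0.0746 0.2029] yaw 0.157 F [ 0.4  0.6 -0.1] grip 0.0599 0.0
shift cm [ 5.8 16.6  0.4] turn deg -0.0 tilt [ 0.006  0.003 -1.   ]
```

```bash
python3 -m crank '[[[0.4,1,0],0,5],[[0.8,2.2,0],0,5],[[0.8,2.5,0],0,5],[[0.8,2.5,0],0,5],[[0.8,2.5,0],0,5],[[0.8,2.5,0],0,5],[[0.8,2,0],0,5],[[0.6,1.3,0],0,5],[[0,0,0],0,5],[[0,0,0],0,5]]'
python3 goal.py 0.6434 0.1578 0.137 0.157
python3 - <<'E'
from h import *
from rig import manip
f={n:manip.grab_frame(n) for n in("top","side")}
for n in f: np.savez(n+"5.npz",**f[n])
cv2.imwrite("pics/z7.png",np.hstack([crop(f["top"],165,110,130,150,3),crop(f["side"],180,110,130,150,3)]))
E
```

```text
time_s: 20.52
position: [0.64, 0.1577, 0.1972]
tool_rot: [0.649, 0.761, -0.001, -0.0]
ft_force: [0.6, -0.9, -0.2]
grip_width: 0.0499
gripper_force: 0.0
t 20.52 pos [0.64   0.1577 0.1972] yaw 0.158 F [ 0.6 -0.9 -0.2] grip 0.0499 0.0
shift cm [-0.04  0.35  6.02] turn deg 0.1 tilt [-0.002 -0.001 -1.   ]
```

View pics/z7.png

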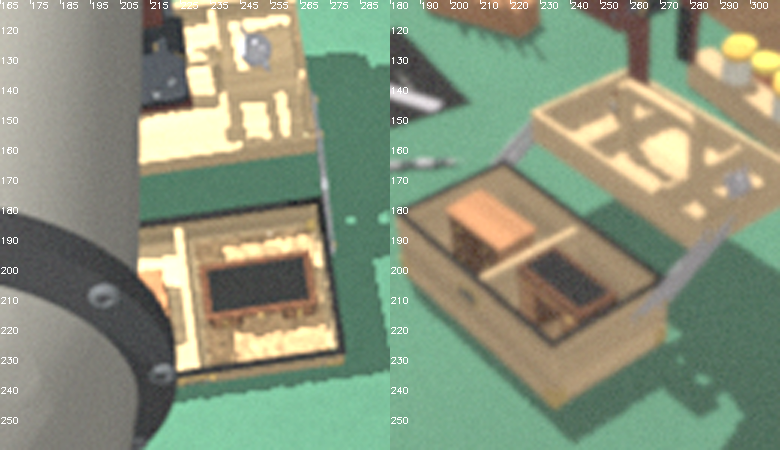

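The desk stands upright, centred in the right bay with its top below the rim (top view about (249,206)). Teapot and chest are unmoved. Regrasping the handle.

```bash
python3 -m crank '[[[0,0.15,0.8],0,5],[[0,0.15,1.2],0,5],[[0,0.05,1.2],0,5],[[0,0,1.2],0,5],[[0,0,1],0,5],[[0,0,0.6],0,5],[[0,0,0],0,4],[[0,0,0],0,3],[[0,0,0],0,2],[[0,0,0],0,1],[[0,0,0],0,1],[[0,0,0],0,1],[[0,0,0],0,1],[[0,0,0],0,1]]' 25
python3 goal.py 0.6434 0.1578 0.137 0.157
python3 -m crank '[[[0,-0.05,-0.05],0,1],[[0,-0.05,-0.1],0,1],[[0,-0.1,-0.15],0,1],[[0,-0.1,-0.2],0,1],[[0,-0.15,-0.25],0,1],[[0,-0.2,-0.25],0,1]]'
python3 goal.py 0.637 0.157 0.147 0.157
```

```text
time_s: 21.78
position: [0.6434, 0.158, 0.1395]
tool_rot: [0.649, 0.761, -0.0, -0.0]
ft_force: [-3.8, -0.3, 4.2]
grip_width: 0.0119
gripper_force: 25.0
t 21.78 pos [0.6434 0.158  0.1395] yaw 0.157 F [-3.8 -0.3  4.2] grip 0.0119 25.0
shift cm [-0.02 -0.    0.25] turn deg 0.0 tilt [-0.001  0.    -1.   ]
time_s: 22.28
position: [0.6371, 0.157, 0.1491]
tool_rot: [0.649, 0.76, -0.0, -0.0]
ft_force: [0.8, 0.7, -4.4]
grip_width: 0.012
gripper_force: 25.0
t 22.28 pos [0.6371 0.157  0.1491] yaw 0.157 F [ 0.8  0.7 -4.4] grip 0.012 25.0
shift cm [-0.   -0.01  0.21] turn deg 0.0 tilt [-0. -0. -1.]
```

```bash
python3 -m crank '[[[0,-0.25,-0.3],0,1],[[0,-0.3,-0.35],0,1],[[0,-0.35,-0.35],0,1],[[0,-0.4,-0.4],0,1],[[0,-0.45,-0.4],0,1],[[0,-0.5,-0.35],0,1],[[0,-0.55,-0.35],0,1],[[0,-0.65,-0.35],0,1],[[0,-0.7,-0.3],0,1],[[0,-0.7,-0.25],0,1],[[0,-0.75,-0.2],0,1],[[0,-0.8,-0.15],0,1],[[0,-0.8,-0.05],0,1],[[0,-0.8,0.05],0,1]]'
python3 goal.py 0.558 0.1445 0.1865 0.157
python3 -m crank '[[[0,-0.85,0.05],0,1],[[0,-0.8,0.15],0,1],[[0,-0.75,0.2],0,1],[[0,-0.75,0.25],0,1],[[0,-0.7,0.3],0,1],[[0,-0.65,0.35],0,1],[[0,-0.6,0.4],0,1],[[0,-0.55,0.4],0,1],[[0,-0.5,0.45],0,1],[[0,-0.4,0.4],0,1],[[0,-0.35,0.4],0,1],[[0,-0.3,0.4],0,1],[[0,-0.25,0.35],0,1]]'
python3 goal.py 0.4774 0.1315 0.1315 0.157
```

```text
time_s: 23.45
position: [0.5578, 0.1444, 0.1868]
tool_rot: [0.649, 0.76, 0.0, 0.0]
ft_force: [1.4, 0.1, -7.0]
grip_width: 0.0119
gripper_force: 25.0
t 23.45 pos [0.5578 0.1444 0.1868] yaw 0.157 F [ 1.4  0.1 -7. ] grip 0.0119 25.0
shift cm [0.01 0.02 0.03] turn deg 0.0 tilt [ 0.  0. -1.]
time_s: 24.53
position: [0.485, 0.1329, 0.1457]
tool_rot: [0.649, 0.76, 0.0, 0.0]
ft_force: [3.7, 0.7, -7.0]
grip_width: 0.0118
gripper_force: 25.0
t 24.53 pos [0.485  0.1329 0.1457] yaw 0.157 F [ 3.7  0.7 -7. ] grip 0.0118 25.0
shift cm [-0.02 -0.77  1.42] turn deg 0.0 tilt [ 0.001  0.    -1.   ]
```

```bash
python3 -m crank '[[[0,-0.2,0.3],0,1],[[0,-0.15,0.3],0,1],[[0,-0.15,0.25],0,1],[[0,-0.1,0.2],0,1],[[0,-0.05,0.15],0,1],[[0,-0.05,0.1],0,1],[[0,0,0.05],0,1],[[0,0,0],0,1],[[0,0,0],0,1]]'
python3 goal.py 0.4774 0.1315 0.1315 0.157
```

```text
time_s: 25.28
position: [0.4773, 0.1316, 0.132]
tool_rot: [0.649, 0.76, -0.001, -0.0]
ft_force: [0.1, -0.3, -4.1]
grip_width: 0.0116
gripper_force: 25.0
t 25.28 pos [0.4773 0.1316 0.132 ] yaw 0.157 F [ 0.1 -0.3 -4.1] grip 0.0116 25.0
shift cm [-0.01  0.01  0.05] turn deg 0.0 tilt [-0.001 -0.    -1.   ]
```

```bash
python3 -m crank '[[[0,0,0.05],0,1],[[0,0,0.05],0,1],[[0,0,0],0,1],[[0,0,0],0,1]]'
python3 goal.py 0.4774 0.1315 0.1315 0.157
```

```text
time_s: 25.62
position: [0.4774, 0.1316, 0.1317]
tool_rot: [0.649, 0.76, -0.0, -0.001]
ft_force: [-4.2, -1.0, 5.3]
grip_width: 0.012
gripper_force: 25.0
t 25.62 pos [0.4774 0.1316 0.1317] yaw 0.157 F [-4.2 -1.   5.3] grip 0.012 25.0
shift cm [-0.01 -0.    0.02] turn deg 0.0 tilt [-0.001  0.    -1.   ]
```

Resting on the rim: the force went from hanging (−4 N) to +5 N, matching the values at the first grasp. Releasing, moving clear and checking.

```bash
python3 -m crank '[[[0,0,0],0,2],[[0,0,0],0,3],[[0,0,0],0,4],[[0,0,0],0,4],[[0,0,0],0,4],[[0,0,0],0,4],[[0,0,-0.5],0,4],[[0,0,-1],0,4],[[0,0,-2],0,4],[[0,0,-2.5],0,4],[[0,0,-2.5],0,4],[[0,0,-2],0,4]]'
python3 -m crank '[[[1,0.5,0],0,4],[[2,1,0],0,4],[[3,1.2,0],0,4],[[3,1.2,0],0,4],[[3,1.2,0],0,4],[[3,1.2,0],0,4],[[3,1.2,0],0,4],[[3,1.2,0],0,4],[[3,1.2,0],0,4],[[3,1.2,0],0,4],[[2,0.5,0],0,4],[[1,0.5,0],0,4],[[0,0,0],0,4],[[0,0,0],0,4]]'
python3 - <<'E'
from h import *
from rig import manip
f={n:manip.grab_frame(n) for n in("top","side")}
for n in f: np.savez(n+"6.npz",**f[n])
a=np.hstack([crop(f["top"],165,165,130,95,3),crop(f["side"],170,145,130,95,3)])
b=np.hstack([crop(f["top"],365,160,78,62,5),crop(f["side"],275,280,78,62,5)])
cv2.imwrite("pics/z8.png",np.vstack([a,b]))
for n in f:
    d=np.abs(f[n]["image"].astype(int)-load(n)["image"]).max(2)
    print(n,"tray diff",d[165:245,172:282].mean().round(1) if n=="top" else d[150:240,200:275].mean().round(1))
    for nm,(x,y,w,h) in ({"chair":(390,238,34,26),"vase":(385,167,18,18),"pin":(115,190,26,36)} if n=="top" else {"chair":(275,318,28,40),"vase":(348,285,18,26)}).items(): print(nm,d[y:y+h,x:x+w].mean().round(1))
E
```

```text
time_s: 26.62
position: [0.4784, 0.1315, 0.2388]
tool_rot: [0.65, 0.76, 0.001, 0.0]
ft_force: [0.1, 0.1, -1.3]
grip_width: 0.0397
gripper_force: 0.0
time_s: 27.78
position: [0.55, 0.4472, 0.2355]
tool_rot: [0.649, 0.761, -0.001, 0.0]
ft_force: [0.2, -0.2, 0.4]
grip_width: 0.04
gripper_force: 0.0
top tray diff 26.6
chair 4.1
vase 4.2
pin 4.1
side tray diff 10.0
chair 2.9
vase 2.8
```

View pics/z8.png

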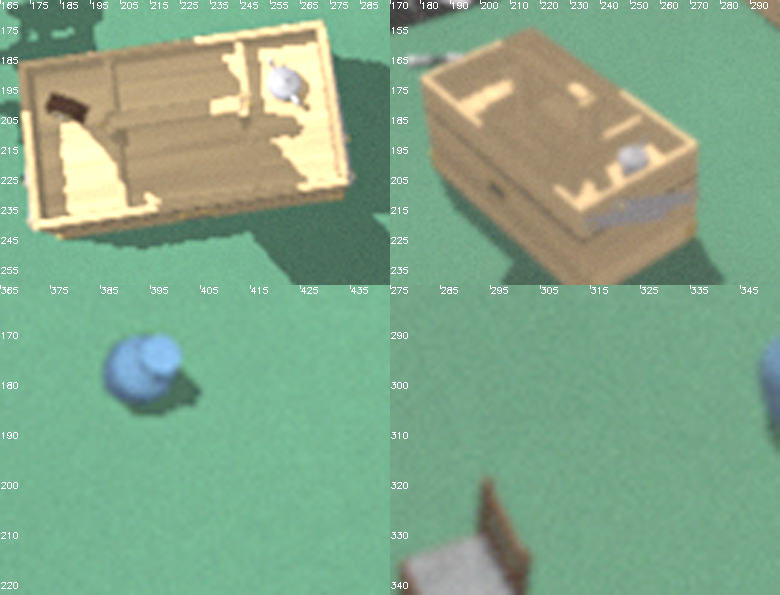

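The tray rim corners are exactly where they started ((171,187), (273,172), (281,226)), so it is shut. The teapot at (260,192) and the clock at (187,200) still stand, and the chair, vase and pin vise show only image noise. Handing in.

```bash
python3 -c "
from rig import manip
print(manip.hand_in())"
```

```text
the job is handed in; nothing more can be done
None
```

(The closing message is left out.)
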